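# Find the spare filter and fit it in the dust extractor

### The job

One of the three identical lidded tins holds the spare filter cassette (orange, with a yellow tab): lift the lids until you find it, setting each lid down gently, flat and handle up, on the bench or back on its tin. Slide the yellow gate of the dust extractor fully open, put the cassette in the slot tab up, press it fully home against the sprung plate, and slide the gate fully shut over it. Keep the lids level and leave the tins standing where they are and do not disturb the other things on the bench.

Things in the scene. Friction and masses are not known exactly. Their poses are not given: they have to be found in the camera images.
- tin_a: open steel tin, one of three identical ones standing loose in a row on the board, 120 (its x) x 100 (its y) x 105 mm high, walls and floor 4 mm; origin at the centre of its underside, z up. One of the three, unknown which, holds the filter cassette (see tin_b, tin_c); the others only a cork puck 52 mm across, 25 mm high
- tin_b: identical to tin_a. The cassette is not listed, its pose is never reported: look or feel. It is an orange block 70 x 30 x 60 mm high with white pleats; on the middle of its top a yellow tab 34 (along the 70) x 14 thick x 31 mm high, 91 mm in all; same both ways round; 0.26 to 0.36 kg
- tin_c: identical to tin_a. In its tin the cassette stands upright on the floor, tab up, long side along the tin's x within 6 degrees, within 7 mm of the tin's centre in x and in y. Fingers opened about 50 mm and closed across the tab (along the tin's y) stop at 14 mm if it is there, and shut on nothing over a puck
- lid_a: loose blue lid on tin_a: plate 124 (x) x 104 (y) x 5 mm; origin at the centre of the plate's underside, which lies on the tin's rim; below it a locating plug 106 x 86 x 6 mm; on top a black bar handle 40 (x) x 14 (y) x 30 mm, top 35 mm above the origin, to be pinched along y; 0.14 kg
- lid_b: identical to lid_a, lying on tin_b; laid on a flat surface a lid's origin is 6 mm above it. There is free bench beyond the tins (+x side)
- lid_c: identical to lid_a, lying on tin_c; laid on a flat surface a lid's origin is 6 mm above it. There is free bench beyond the tins (+x side)
- board: fixed plywood board under the three tins, 170 (x) x 450 (y) x 8 mm; origin at the centre of its underside; the tins stand on it 145 mm apart along its y
- extractor: fixed green dust extractor, 110 (x) x 200 (y) x 90 mm high, a black hose stub on its far side; origin at the centre of its underside. Along the long edges of its top run two 8 mm high, 10 mm wide guide rails, 80 mm apart
- slot (a point): centre of the mouth of the upright filter slot, level with the extractor's top (90 mm above the bench); 80 (x) x 37 (y) mm; takes the cassette tab up, long side along x; axes as the extractor's. A sprung plate inside, its top 47.5 mm below the mouth when up, carries the cassette 12.5 mm too high: its orange top then stands proud and blocks the gate
- plate (a joint): sprung plate in the slot: 0 up, 0.014 m fully down. Needs 7 to 8 N to go down; the cassette's weight (about 3 N) is not enough but keeps it down once pushed; with nothing on it it springs back up. Fully down, the cassette's orange top lies 1.5 mm below the mouth
- gate (a joint): yellow retaining gate, a 6 mm thick fork sliding flat on the extractor's top: 0 shut (its two prongs over the ends of the slot, the cassette's tab standing free in the 46 mm wide gap between them), 0.055 m fully open (slot clear, prong tips 34 mm from the slot's centre); opens towards the extractor's -y; about 3 N of friction; stays where it is left
- gate_handle (a point): middle of the black bar handle on the gate, 40 (x) x 14 (y) x 30 mm high, its top 36 mm above the extractor's top; this point is 21 mm above the extractor's top; 62 mm from the slot's centre towards the extractor's -y when the gate is shut; moves with the gate; axes as the extractor's
- brush_jar: glass jar with brushes, 76 mm across, 210 mm tall, origin under its centre; leave alone
- spray_bottle: white spray bottle with red collar, 68 mm across, 200 mm tall, origin under its centre; leave alone
- glove_box: brown carton with an orange band, 90 x 120 x 60 mm, origin under its centre; leave alone
- tape_roll: roll of pale tape lying flat, 90 mm across, 24 mm high, origin under its centre; leave alone
Things that resemble listed ones, but are neither listed nor needed, are in the scene too. Leave any red look-alike of the tin_b alone.

How it is judged:
By the outcome, as a careful person would: the job done as asked, in the order asked, and still so for the second after the job is handed in, with the robot touching nothing.
It also fails if it takes over 72 s, if anything falls off the work surface, if the arm or the gripper's body presses on something with over 40 N, if the wrist force passes 120 N, or if a joint passes its speed limit or range.

### The arm

A 6-joint arm with a two-finger parallel gripper is mounted at the origin on the work surface. World frame = base frame: x ahead of the robot, y to its left, z up, the work surface at z = 0. Lengths are in m, angles in rad, forces in N, time in s.
With the tool pointing down it reaches from about 0.2 to 0.875 m from the base axis. Payload 3.4 kg.
Tool frame: the origin (TCP) lies between the finger pads; the fingertips stand 25 mm ahead of it and the grasp point (between the pads) lies 6 mm ahead of it (r.nose_length is the z of the fingertips in the tool frame, in m); z points along the fingers, y is the line along which they close (so a half turn about z gives the same grasp; the last joint's range is limited). The gripper opens to 94 mm and grips with 3 to 60 N. Pads are 16 mm wide; open, the fingers measure 119 mm over their backs; the gripper's body (75 mm by 177 mm) begins 78 mm behind the grasp point.
Start: joints at [-1.293, 0.276, 1.505, -0, 1.361, -0.121], TCP at [0.223, -0.53, 0.23] pointing down, gripper open.
Joint ranges: [-2.89, 2.89], [-0.75, 2.08], [0.22, 2.7], [-1.18, 4.32], [0.11, 2.71], [-2.7, 2.7]. Speed limits (rad/s): [2.57, 2.57, 3.14, 3.14, 3.14, 3.14].

### API

Orientations are given as a unit quaternion [w, x, y, z].
In Python, from plant import r, gripper_to, inverse_kinematics, vision, models, telemetry gives the robot as it stands. Calls block until the motion is done:
- r.move_to(position, orientation): joint-space move of the TCP to a pose.
- r.move_l(position, rot=None, vel=0.15, guard=None): straight line of the TCP; rot=None keeps the orientation; vel is the mean speed in m/s. With guard (N) it stops when the force on the tool has changed by that much, and returns True; else False.
- r.movej(angles): joint-space move.
- gripper_to(opening, f_grip=None): finger opening in m; f_grip is the grip in N (None keeps the last); returns when the fingers have stopped.
- r.hold(seconds).
- inverse_kinematics(position, orientation): joint angles nearest the present ones, or None.
- vision.snapshot(name): name is "scene" or "top" or "wrist"; returns the picture (384x512x3 uint8, red, green, blue); there is no depth.
- vision.get_calibration(name): a dict with "fx", "fy", "cx", "cy" (pixels), "position" and "orientation" of the camera in the world. Camera axes: x right, y down, z forward; pixel columns grow to the right and rows downward; lengths in m; the calibration is good to about 2 mm. A picture is of the moment at which its call begins: read the wrist's pose just before it. get_calibration takes no time and is no camera call; for the wrist camera it gives the pose at the moment of the call.
A pose or a line that the arm cannot do raises r.PlanningError and nothing moves.
- r.sign_off(): hands the job in; it is judged then, once.
Trained networks look in the newest picture that a camera, given by its name, has taken for a name from the list of things; names that differ only in an ending like _2 or _b are one class to them, and where a whole thing is asked for, a point or a joint stands for the part that bears it (a point fixed in the world has none). Each returns a list of dicts, best first, with "score" (0 to 1); they miss things now and then, are a little off and sometimes report something else, mostly with a low value. They report only what shows in the picture. A call takes as long as a camera call. They do not tell look-alikes from the thing itself.
- models.boxes_of(thing, camera): "at" ([x, y, z] in m, in world coordinates, good to about 4 mm: the middle of the surface that is visible of it).
- models.regions_of(thing, camera): "pixels" (384x512 bool, what is visible of it).
- models.mark_of(thing, camera): "at" ([x, y, z] in m, in world coordinates, good to about 4 mm: a listed point, or the origin of a listed thing).
Readings, each from a call of its own:
- telemetry.current_t(): time.
- telemetry.current_joints(): joint angles.
- telemetry.current_dq(): joint speeds.
- telemetry.current_joint_efforts(): joint torques, N m.
- telemetry.current_ee_pos(): TCP position.
- telemetry.current_tool_rot(): TCP orientation.
- telemetry.current_wrist_force(): force on the tool from outside, world axes, zero at the start.
- telemetry.current_torque(): the same for the moment, N m.
- telemetry.current_opening(): finger opening in m.
- telemetry.current_finger_force(): force on a finger pad.
Only numpy, scipy, OpenCV 4.12 (cv2) and the standard library are available. Lean on these libraries where they do the work, as an engineer would, in place of code of your own. Each camera call takes 0.05 s, during which the arm holds its last target. There are 200 camera calls.

## Working session

There is one attempt and no reset: what is moved stays moved. The work goes in short steps, each a Python script; the robot and the scene stay as the last script left them, time stands still between calls to the robot, and variables do not carry over. Pictures are saved under pics/ and viewed, at most 10 in all, crops included, and the job is handed in when it is done.

```bash
mkdir -p pics; ls
python3 - <<'E'
from plant import r, vision, models, telemetry
import cv2, numpy as np
for c in ("scene","top"):
    im=vision.snapshot(c); cv2.imwrite(f"pics/{c}0.png",im[:,:,::-1])
    k=vision.get_calibration(c); print(c,{a:np.round(b,3).tolist() for a,b in k.items()})
    for n in ("tin_a","lid_a","extractor","slot","gate_handle","board","brush_jar","spray_bottle","glove_box","tape_roll"):
        print(n,[(np.round(d["at"],3).tolist(),round(d["score"],2)) for d in models.mark_of(n,c)])
print(telemetry.current_t(), telemetry.current_tool_rot())
E
```

```text
pics
scene {'fx': 477.667, 'fy': 477.667, 'cx': 257.16, 'cy': 193.855, 'position': [1.365, -0.736, 1.054], 'orientation': [-0.394, 0.824, 0.37, -0.172]}
tin_a [([0.464, 0.35, 0.009], 0.95), ([0.463, 0.191, 0.009], 0.87), ([0.355, 0.6, 0.002], 0.83), ([0.463, 0.046, 0.011], 0.69), ([0.265, 0.236, -0.0], 0.65), ([0.458, 0.2, -0.003], 0.22)]
lid_a [([0.462, 0.05, 0.108], 0.92), ([0.461, 0.347, 0.114], 0.85), ([0.462, 0.196, 0.116], 0.66)]
extractor [([0.496, -0.292, -0.0], 0.84)]
slot [([0.489, -0.248, 0.089], 0.79), ([0.46, 0.345, 0.111], 0.53)]
gate_handle [([0.498, -0.31, 0.107], 0.74)]
board [([0.462, 0.2, -0.002], 0.58)]
brush_jar [([0.778, -0.13, 0.004], 0.66)]
spray_bottle [([0.738, -0.243, 0.002], 0.85)]
glove_box [([0.689, -0.386, -0.002], 0.6)]
tape_roll [([0.466, -0.489, -0.001], 0.88)]
top {'fx': 405.98, 'fy': 405.98, 'cx': 252.453, 'cy': 190.503, 'position': [0.31, 0.056, 1.641], 'orientation': [-0.041, 0.708, -0.703, 0.052]}
tin_a [([0.265, 0.228, 0.0], 0.86), ([0.351, 0.593, -0.002], 0.78), ([0.465, 0.355, 0.007], 0.72), ([0.463, 0.05, 0.006], 0.57), ([0.463, 0.201, 0.007], 0.44)]
lid_a [([0.466, 0.055, 0.115], 0.93), ([0.465, 0.346, 0.11], 0.73), ([0.461, 0.203, 0.114], 0.65)]
extractor [([0.5, -0.287, 0.0], 0.94), ([0.467, -0.488, 0.002], 0.15)]
slot [([0.494, -0.24, 0.092], 0.89)]
gate_handle [([0.496, -0.315, 0.113], 0.67)]
board [([0.464, 0.198, -0.001], 0.72), ([0.466, 0.198, 0.005], 0.47)]
brush_jar [([0.784, -0.133, -0.001], 0.64)]
spray_bottle [([0.736, -0.243, 0.002], 0.78)]
glove_box [([0.698, -0.384, 0.002], 0.76), ([0.737, -0.245, 0.0], 0.22)]
tape_roll [([0.464, -0.485, 0.001], 0.75)]
1.1 [4.34482387e-05 9.80181546e-01 1.98101324e-01 4.45394441e-06]
```

View pics/scene0.png

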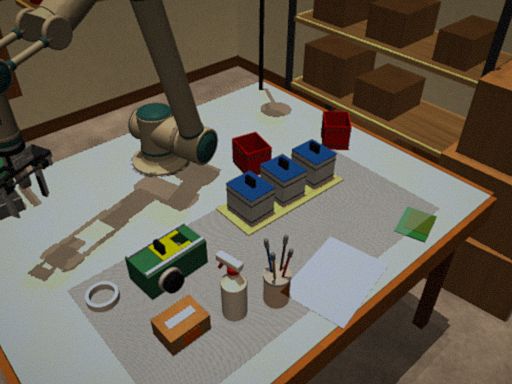

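View pics/top0.png

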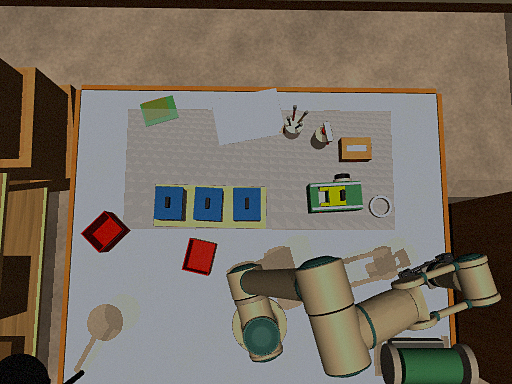

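The scene view shows the three blue-lidded tins at about (250,197), (283,180) and (314,163). The red look-alikes are at (252,152) and (336,130), and the green extractor is at (167,258) with its gate shut. The top view confirms the handles run along x and shows free bench just above the tins, below the paper at (250,118).

Next I'll take wrist-camera measurements.

```bash
cat > h.py <<'E'
from plant import r, gripper_to, inverse_kinematics, vision, models, telemetry
import cv2, numpy as np
from scipy.spatial.transform import Rotation as R
def q(yaw=0.):
    x,y,z,w=(R.from_euler('z',yaw)*R.from_quat([1,0,0,0])).as_quat(); return [w,x,y,z]
def snap(c,name=None):
    k=vision.get_calibration(c); im=vision.snapshot(c)
    if name: cv2.imwrite(f"pics/{name}.png",im[:,:,::-1])
    return im,k
def toworld(uv,z,k):
    uv=np.atleast_2d(uv).astype(float); w,a,b,c=k["orientation"]
    d=np.c_[(uv[:,0]-k["cx"])/k["fx"],(uv[:,1]-k["cy"])/k["fy"],np.ones(len(uv))]
    d=R.from_quat([a,b,c,w]).apply(d); p=np.array(k["position"])
    return (p+d*((z-p[2])/d[:,2])[:,None])[:,:2]
def blobs(im,lo,hi,z,k,minA=150):
    m=cv2.inRange(cv2.cvtColor(im,cv2.COLOR_RGB2HSV),np.array(lo),np.array(hi))
    out=[]
    for c in cv2.findContours(m,cv2.RETR_EXTERNAL,cv2.CHAIN_APPROX_NONE)[0]:
        if cv2.contourArea(c)<minA: continue
        w=toworld(c[:,0,:],z,k).astype(np.float32)
        (cx,cy),(a,b),t=cv2.minAreaRect(w*1000); out.append(np.round([cx,cy,a,b,t],1))
    return out
def st(): print("t",round(telemetry.current_t(),2),"p",np.round(telemetry.current_ee_pos(),4),"F",np.round(telemetry.current_wrist_force(),1),"op",round(telemetry.current_opening(),4))
E
python3 - <<'E'
from h import *
r.move_to([0.47,-0.28,0.33],q()); st()
im,k=snap("wrist","w_ext"); print(k["position"],k["orientation"])
print("yel",blobs(im,(22,120,80),(35,255,255),0.096,k)); print("green",blobs(im,(40,80,20),(90,255,255),0.09,k))
for n in ("slot","gate_handle","extractor"): print(n,[(np.round(d["at"],4),d["score"]) for d in models.mark_of(n,"wrist")])
r.move_to([0.44,0.2,0.40],q()); st()
im,k=snap("wrist","w_tin"); print("blue",blobs(im,(95,100,30),(125,255,255),0.118,k)); print("black?")
print([(np.round(d["at"],4),d["score"]) for d in models.mark_of("lid_a","wrist")])
st()
E
```

```text
t 2.47 p [ 0.4696 -0.2806  0.3296] F [0.2 0.3 0.4] op 0.0938
[ 0.54935949 -0.28079521  0.48455038] [-0.09722121 -0.70025027  0.70050575  0.09741305]
yel [array([ 520.4, -292.1,   28.1,   67.4,    3.5])]
green [array([ 491.9, -212.4,   78. ,   37.6,    3.7]), array([ 501.2, -359.4,   78.6,   63.7,    4.4]), array([ 550.4, -288.8,    5. ,  197.2,    3.6])]
slot [(array([ 0.499 , -0.2453,  0.091 ]), 0.58), (array([ 0.4974, -0.3151,  0.1144]), 0.28)]
gate_handle [(array([ 0.4953, -0.311 ,  0.1135]), 0.95)]
extractor [(array([ 0.4969, -0.2906, -0.0011]), 0.91)]
t 4.43 p [0.4404 0.1993 0.3997] F [ 0.8 -0.4 -0. ] op 0.094
blue [array([462.3,  52.9, 103.6, 120.8,  89.9]), array([461.8, 199.3, 102.1, 122.3,  87.1]), array([464.5, 347.1, 103. , 122.4,  88.6])]
black?
[(array([0.4627, 0.0489, 0.1107]), 0.93), (array([0.459 , 0.2   , 0.1198]), 0.87), (array([0.4639, 0.3569, 0.1137]), 0.82)]
t 4.53 p [0.4404 0.1992 0.3997] F [0.5 0.1 0.3] op 0.0938
```

```bash
python3 -c "
import cv2,numpy as np
cv2.imwrite('pics/both.png',cv2.resize(np.hstack([cv2.imread('pics/w_ext.png'),cv2.imread('pics/w_tin.png')]),(800,300)))"
```

```text
(no output)
```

View pics/both.png

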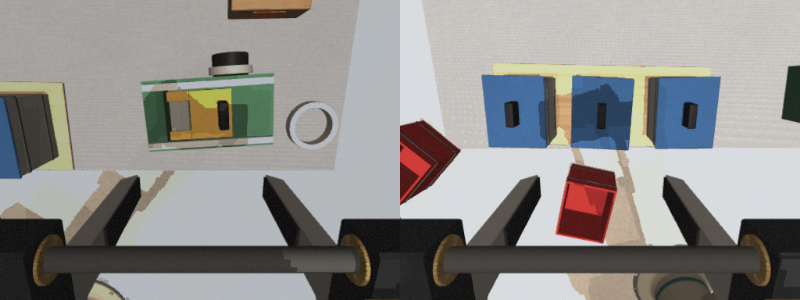

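The left half of the wrist picture shows the extractor with the gate handle at about (223,115) and the slot mouth at (180,115), turned about 3.6°. The right half shows the three lids with handles at (513,115), (601,115) and (690,115), close to square with the world axes. I'll start with the middle tin.

```bash
cat >> h.py <<'E'
LID=[(0.4623,0.0515,-0.5),(0.4615,0.1995,-2),(0.4640,0.3475,-1.4)]
def px(P,k):
    w,a,b,c=k["orientation"]; d=R.from_quat([a,b,c,w]).inv().apply(np.atleast_2d(P)-np.array(k["position"]))
    return np.c_[k["fx"]*d[:,0]/d[:,2]+k["cx"],k["fy"]*d[:,1]/d[:,2]+k["cy"]]
def orange(c,i,name=None):
    im,k=snap(c,name); x,y,_=LID[i]
    P=px([(x+a*.052,y+b*.042,0.105) for a,b in((1,1),(1,-1),(-1,-1),(-1,1))],k)
    m=np.zeros(im.shape[:2],np.uint8); cv2.fillPoly(m,[P.round().astype(np.int32)],255)
    h=cv2.inRange(cv2.cvtColor(im,cv2.COLOR_RGB2HSV),np.array((5,130,70)),np.array((35,255,255)))
    return int((m&h>0).sum()),int((m>0).sum())
def lid_off(i,bx=0.64):
    x,y,t=LID[i]; Q=q(np.radians(t))
    gripper_to(0.05,20)
    r.move_to([x,y,0.20],Q); r.move_l([x,y,0.146],vel=0.12)
    gripper_to(0.0,20); st()
    r.move_l([x,y,0.19],vel=0.10); st()
    r.move_l([bx,y,0.19],vel=0.22)
    r.move_l([bx,y,0.055],vel=0.15)
    print("guard",r.move_l([bx,y,0.035],vel=0.03,guard=3)); st()
    gripper_to(0.05); r.move_l([bx,y,0.12],vel=0.2)
    print("orange top",orange("top",i,f"top_l{i}"),"scene",orange("scene",i,f"scene_l{i}")); st()
E
python3 - <<'E'
from h import *
lid_off(1)
E
```

```text
t 7.42 p [0.4616 0.1995 0.1462] F [-0.3 -1.   2. ] op 0.0139
t 8.02 p [0.4611 0.1994 0.1896] F [ 0.  -0.  -2.1] op 0.0137
guard True
t 10.57 p [0.6399 0.1995 0.0388] F [-0.   0.6  3.9] op 0.0136
orange top (0, 655) scene (109, 513)
t 11.96 p [0.6386 0.1992 0.1181] F [-0.2 -0.3 -0.4] op 0.0502
```

```bash
python3 -c "
import cv2,numpy as np
a=cv2.imread('pics/scene_l1.png')[110:260,180:380];b=cv2.imread('pics/top_l1.png')[130:280,100:300]
cv2.imwrite('pics/c1.png',cv2.resize(np.hstack([a,b]),(800,300)))"
```

```text
(no output)
```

View pics/c1.png

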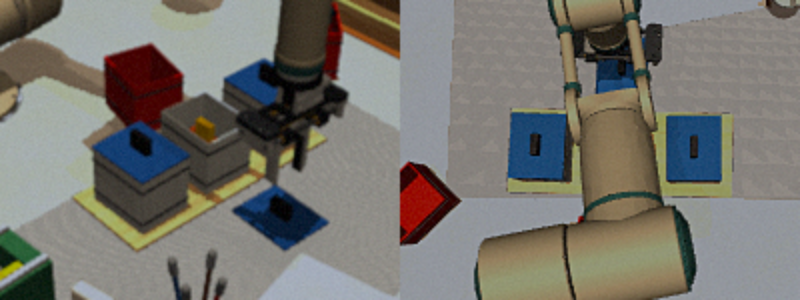

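The scene crop shows the orange cassette with its yellow tab in the middle tin at about (205,130). The removed lid lies flat, handle up, at (280,215). Next I'll open the gate.

Run:
```python
from h import *
t=np.radians(3.6); d=np.array([np.sin(t),-np.cos(t)]); g=np.array([0.4965,-0.312])
p=telemetry.current_ee_pos(); r.move_l([p[0]-0.06,p[1],0.28],vel=0.3)
r.move_to([*g,0.25],q(t)); gripper_to(0.05,15)
r.move_l([*g,0.127],vel=0.15,guard=10); st()
gripper_to(0.0,15); st()
p=np.array(telemetry.current_ee_pos())
print(r.move_l([*(g+d*0.062),0.127],vel=0.06,guard=14)); st()
gripper_to(0.03); r.move_l([*(g+d*0.055),0.22],vel=0.25)
h=g+d*0.055-d*0.05-[0.03,0]
r.move_to([*h,0.28],q(t)); im,k=snap("wrist","w_open"); st()
print("yel",blobs(im,(22,120,80),(35,255,255),0.096,k)); print("green",blobs(im,(40,80,20),(90,255,255),0.09,k))
for n in ("slot","gate_handle"): print(n,[(np.round(e["at"],4),e["score"]) for e in models.mark_of(n,"wrist")])
```

```text
t 15.74 p [ 0.4971 -0.3125  0.1278] F [0.5 0.6 0.3] op 0.0503
t 16.39 p [ 0.4965 -0.3122  0.1272] F [-0.2  0.5  0.3] op 0.0137
True
t 17.18 p [ 0.4994 -0.3593  0.1271] F [-0.3  1.3  3.9] op 0.0139
t 18.66 p [ 0.4665 -0.3168  0.2783] F [ 0.2 -0.5 -0.7] op 0.0299
yel [array([ 520. , -331.9,   33.4,   81.7,    3.6])]
green [array([ 498.1, -309.2,   78.6,  165.2,    3.3]), array([ 492.2, -214.4,   77.5,   42.6,    3.6]), array([ 550. , -289. ,    3.8,  197.9,    3.3])]
slot [(array([ 0.4951, -0.2417,  0.0889]), 0.71)]
gate_handle [(array([ 0.5018, -0.3603,  0.1145]), 0.77)]
```

View pics/w_open.png

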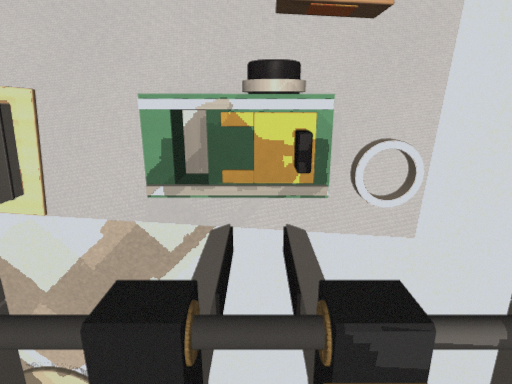

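The gate looks open: prong tips at about col 221, slot mouth at cols 172–208. It travelled only 47 mm, so I'll measure the slot edges to check that it is at its stop.

Run:
```python
from h import *
im=cv2.imread("pics/w_open.png"); k=vision.get_calibration("wrist")
g=im.astype(int)
for v in (125,145,165):
    print(v,[tuple(g[v,u]) for u in range(164,216,3)])
print([tuple(g[117,u]) for u in range(208,262,3)])
for u in (172,183,208): print(u,toworld([[u,145]],0.09,k).round(4))
for u,v in ((221,118),(221,176),(254,145)): print(u,v,toworld([[u,v]],0.096,k).round(4))
```

```text
125 [(np.int64(102), np.int64(141), np.int64(94)), (np.int64(101), np.int64(141), np.int64(94)), (np.int64(87), np.int64(121), np.int64(79)), (np.int64(29), np.int64(37), np.int64(21)), (np.int64(30), np.int64(38), np.int64(30)), (np.int64(28), np.int64(39), np.int64(28)), (np.int64(31), np.int64(41), np.int64(30)), (np.int64(153), np.int64(161), np.int64(166)), (np.int64(132), np.int64(145), np.int64(153)), (np.int64(134), np.int64(147), np.int64(156)), (np.int64(133), np.int64(145), np.int64(155)), (np.int64(132), np.int64(144), np.int64(154)), (np.int64(118), np.int64(129), np.int64(138)), (np.int64(111), np.int64(121), np.int64(130)), (np.int64(84), np.int64(100), np.int64(90)), (np.int64(63), np.int64(84), np.int64(55)), (np.int64(66), np.int64(87), np.int64(61)), (np.int64(61), np.int64(83), np.int64(55))]
145 [(np.int64(68), np.int64(92), np.int64(62)), (np.int64(66), np.int64(90), np.int64(60)), (np.int64(68), np.int64(93), np.int64(60)), (np.int64(32), np.int64(42), np.int64(31)), (np.int64(30), np.int64(37), np.int64(28)), (np.int64(27), np.int64(34), np.int64(25)), (np.int
[... 1637 characters left out ...]
64(70), np.int64(153), np.int64(199)), (np.int64(64), np.int64(135), np.int64(180)), (np.int64(58), np.int64(129), np.int64(175)), (np.int64(63), np.int64(134), np.int64(180)), (np.int64(61), np.int64(132), np.int64(177)), (np.int64(88), np.int64(208), np.int64(202)), (np.int64(88), np.int64(206), np.int64(202)), (np.int64(89), np.int64(208), np.int64(204)), (np.int64(89), np.int64(208), np.int64(204)), (np.int64(67), np.int64(153), np.int64(167)), (np.int64(90), np.int64(209), np.int64(204)), (np.int64(89), np.int64(209), np.int64(203))]
172 [[ 0.4955 -0.2242]]
183 [[ 0.4962 -0.2358]]
208 [[ 0.4979 -0.2622]]
221 118 [[ 0.5269 -0.2757]]
221 176 [[ 0.4667 -0.2776]]
254 145 [[ 0.5018 -0.3107]]
```

```bash
python3 -c "
import cv2
a=cv2.imread('pics/w_open.png')[85:205,130:340];cv2.imwrite('pics/c2.png',cv2.resize(a,(800,457),interpolation=cv2.INTER_NEAREST)+0)"
```

```text
(no output)
```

View pics/c2.png

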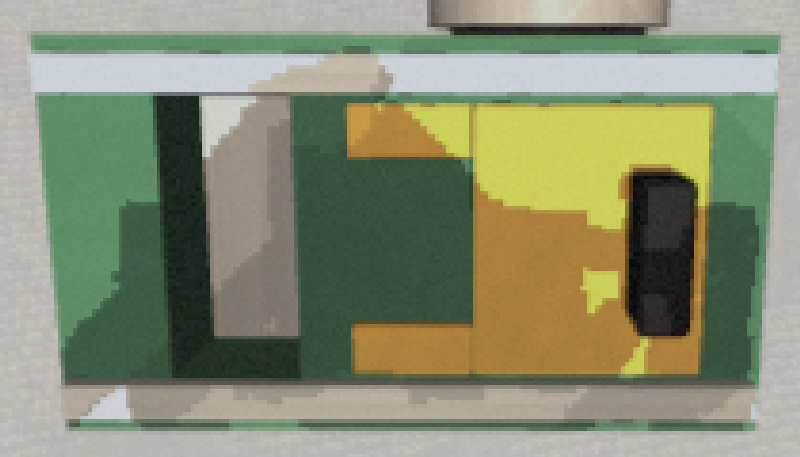

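The slot centre is about (0.494, -0.2436), with a measured width of 37.2 mm. The prong tips are about 33 mm from it, against 34 mm when fully open. I'll pull the gate again to confirm the stop, then take the cassette.

```bash
python3 - <<'E'
from h import *
t=np.radians(3.5); d=np.array([np.sin(t),-np.cos(t)]); g=np.array([0.5000,-0.3600])
r.move_to([*g,0.20],q(t)); gripper_to(0.04,40)
r.move_l([*g,0.127],vel=0.15,guard=10)
gripper_to(0.0,40); st()
print(r.move_l([*(g+d*0.010),0.127],vel=0.03,guard=25)); st()
gripper_to(0.03); st(); p=telemetry.current_ee_pos(); r.move_l([p[0],p[1],0.26],vel=0.25)
x,y=0.44,0.1995
r.move_to([x,y,0.30],q()); im,k=snap("wrist","w_cas"); st()
print("tab",blobs(im,(22,120,70),(35,255,255),0.103,k,60)); print("org",blobs(im,(5,130,60),(21,255,255),0.072,k,60))
E
python3 -c "
import cv2
a=cv2.imread('pics/w_cas.png')[0:300,80:480];cv2.imwrite('pics/c3.png',cv2.resize(a,(800,600)))"
```

```text
t 20.79 p [ 0.5002 -0.3591  0.1277] F [-0.1  4.   5.3] op 0.0135
False
t 21.27 p [ 0.5002 -0.3596  0.1274] F [ 1.5 23.2 13.3] op 0.0136
t 21.76 p [ 0.5007 -0.3672  0.1275] F [0.1 7.9 6.8] op 0.0301
t 24.55 p [0.4405 0.1989 0.2998] F [ 0.5 -0.3  0.5] op 0.0305
tab []
org [array([1.829e+02, 1.025e+02, 5.980e+01, 1.540e+01, 1.000e-01]), array([233.8, 108.1,  39.6,  13.1,  12.1]), array([207.2, 293.2,  15.4, 108.7,  85.1]), array([463.1, 196.4,  70.4,  29.1,   0.5])]
```

View pics/c3.png

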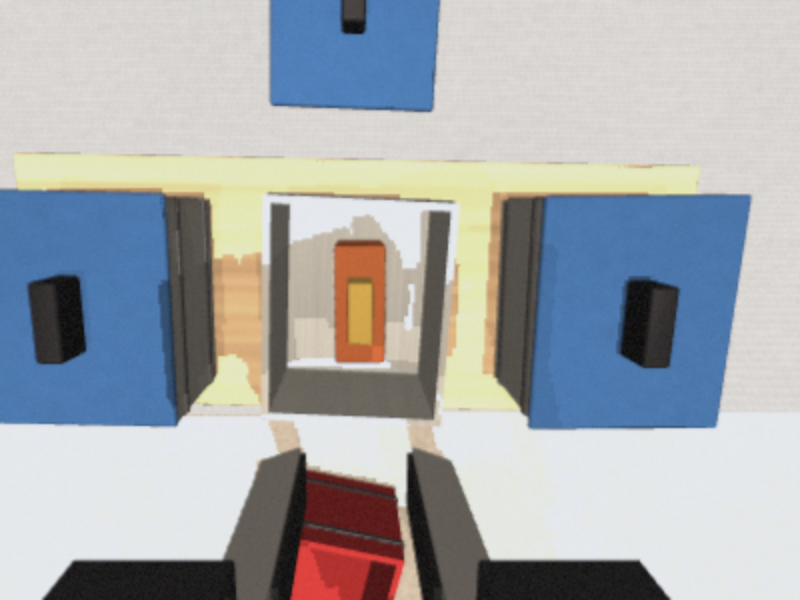

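The re-pull held at 23 N with no movement, so the gate is at its stop. In the wrist view the cassette is at about (360,300), centred near (0.463, 0.1965) with yaw close to 0. I'll pick it up and insert it.

Run:
```python
from h import *
t=np.radians(3.5); c=[0.463,0.1967]; s=[0.494,-0.2432]
gripper_to(0.05,25); r.move_to([*c,0.17],q(np.radians(0.5)))
r.move_l([*c,0.102],vel=0.12,guard=6); st()
gripper_to(0,25); st()
r.move_l([*c,0.27],vel=0.2); st()
r.move_l([*s,0.27],rot=q(t),vel=0.30); st()
r.move_l([*s,0.192],vel=0.15)
print("scene",snap("scene","s_ins")[0].shape)
print("guard",r.move_l([*s,0.140],vel=0.06,guard=5)); st()
```

```text
t 26.38 p [0.464  0.197  0.1032] F [0.3 0.3 0.2] op 0.0501
t 27.03 p [0.463  0.1967 0.1021] F [-0.5  0.2  2.6] op 0.014
t 28.02 p [0.462  0.1964 0.2685] F [ 0.1  0.9 -3.3] op 0.0138
t 29.64 p [ 0.4938 -0.2418  0.27  ] F [-0.2  0.9 -3.5] op 0.0136
scene (384, 512, 3)
guard False
t 31.38 p [ 0.4944 -0.2434  0.1403] F [-0.7 -0.3 -2.5] op 0.0141
```

Run:
```python
from h import *
s=[0.494,-0.2432]
r.hold(0.1); st()
print("guard",r.move_l([*s,0.113],vel=0.04,guard=22)); st()
gripper_to(0.03); st()
r.move_l([*s,0.135],vel=0.15); r.move_l([*s,0.25],vel=0.25)
h=[0.47,-0.28]; r.move_to([*h,0.28],q(np.radians(3.5))); im,k=snap("wrist","w_in"); st()
print("org",blobs(im,(5,130,60),(21,255,255),0.0885,k,60))
a=im[60:220,110:350,::-1]; cv2.imwrite("pics/c4.png",cv2.resize(a,(780,520)))
```

```text
t 31.48 p [ 0.4944 -0.2434  0.1405] F [-0.6  0.5 -3.8] op 0.0138
guard True
t 32.05 p [ 0.4949 -0.2437  0.1182] F [ 0.4 -0.5  4.8] op 0.0135
t 32.53 p [ 0.4943 -0.2434  0.1176] F [-0.9  0.3  0.1] op 0.0302
t 33.78 p [ 0.4692 -0.2794  0.2779] F [ 0.1  0.7 -1.6] op 0.03
org [array([ 246.7, -380. ,   47.7,   14.2,    9.4]), array([ 295.8, -372.8,   48. ,   12.2,   18.3]), array([ 260.7, -207. ,   14.2,   97.3,   86.4]), array([ 490. , -321.1,   57.6,   88.5,    3.4]), array([ 494.8, -244.4,   71.8,   31.4,    3.4]), array([ 635.3, -370.8,    9.9,   52.7,    1. ])]
```

View pics/c4.png

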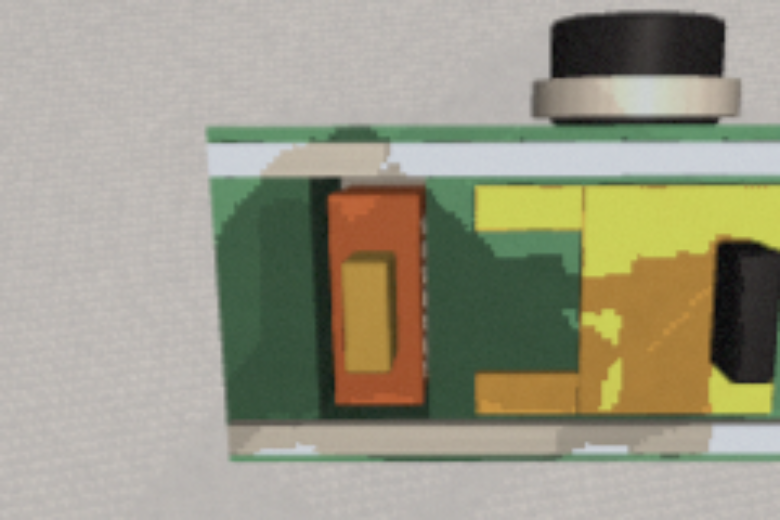

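The cassette sits level in the slot at (375,300), centred at about (0.495, -0.244). The press depth matches fully home. I'll shut the gate now.

Run:
```python
from h import *
t=np.radians(3.5); d=np.array([-np.sin(t),np.cos(t)]); g=np.array([0.5005,-0.3596])
r.move_to([*g,0.20],q(t)); gripper_to(0.04,40)
r.move_l([*g,0.127],vel=0.15,guard=10)
gripper_to(0.0,40); st()
print(r.move_l([*(g+d*0.050),0.127],vel=0.08,guard=14)); st()
print(r.move_l([*(g+d*0.062),0.127],vel=0.03,guard=25)); st()
gripper_to(0.028); p=telemetry.current_ee_pos(); st(); r.move_l([p[0],p[1],0.25],vel=0.25)
r.move_to([0.47,-0.30,0.30],q(t)); im,k=snap("wrist","w_shut"); s2,_=snap("scene"); st()
a=cv2.resize(im[40:220,110:380,::-1],(400,300)); b=cv2.resize(s2[110:350,90:410,::-1],(400,300))
cv2.imwrite("pics/c5.png",np.hstack([a,b]))
```

```text
t 35.88 p [ 0.5007 -0.3591  0.1277] F [-0.7  3.1  4. ] op 0.0136
False
t 36.66 p [ 0.4976 -0.3083  0.1276] F [-0.4 -0.2  6.7] op 0.0138
False
t 37.21 p [ 0.4974 -0.3038  0.1278] F [ -0.7 -16.3   0.8] op 0.0138
t 37.67 p [ 0.4967 -0.2971  0.1268] F [ 1.2 -3.5  0.7] op 0.0282
t 38.75 p [ 0.4693 -0.2992  0.2976] F [-0.3 -0.3 -0.6] op 0.0279
```

View pics/c5.png

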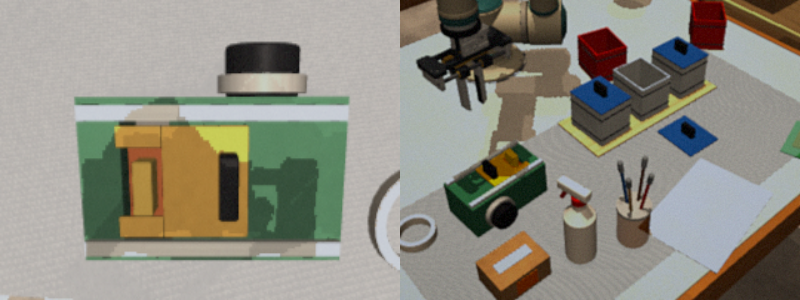

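The left half shows the gate shut, with its prongs over both ends of the slot at (138,135) and (140,225) and the tab standing free between them. It travelled 55 mm to its stop. The right half shows the tins standing, the lid flat on the bench and the other things untouched.

```bash
python3 -c "
from h import *
r.hold(0.3); print(r.sign_off()); st()"
```

```text
the job is handed in; nothing more can be done
None
the job is handed in; nothing more can be done
```

The job is handed in, at about 39 s of the 72 s allowed: the cassette was in the middle tin and is now pressed home in the slot under the fully shut gate, and that tin's lid lies flat, handle up, on the bench.

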